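# Hand in the used filter through the flap

## Task

Push the used breathing filter that stands on the infeed tray of the hand-in box along the tray and through the hanging red flap with your fingertips, until it tips over the sill and drops into the bin inside, then draw your fingers back out so that the flap falls shut behind it. Only slide it, gently and upright on the tray: do not grip, lift or topple it, and leave the new filter, the demand valve and the test gauge beside the box where they are.

Things in the scene. Friction and masses are not known exactly. Their poses are not given: they have to be found in the camera images.
- hatch: Hand-in box, fixed to the bench. Origin on the bench top under its white front plate's near face (the flap plane), mid-width; x points into the box, away from the robot, y left, z up. A flat level steel deck, top 120 mm above the bench, 270 mm wide, runs from x = -190 mm (infeed tray, x < 0, on two legs) through the doorway to the sill edge at x = 35 mm
- tray (a point): Middle of the infeed tray, on the deck, 95 mm before the flap plane. Side lips 16 mm high, inner faces at y = +-129 mm. Two steel funnel guides, 20 mm high, lead to the doorway: from about hatch (x -62, y +-105) to (x -6, y +-67) mm
- doorway (a point): Middle of the doorway's foot, on the deck in the flap plane. Doorway 134 mm wide, 166 mm high above the deck, in a white plate 14 mm thick (hatch x 0 to 14 mm) and 206 mm high; closed by the red flap
- flap (a joint): Red plastic gravity flap hung in the doorway, free to swing only inwards: 0 rad = hanging shut (vertical), grows as its lower edge swings into the box, stop at 1.5 rad. 126 mm wide, 150 mm long, 4 mm thick, 0.09 kg, no spring or catch. Hinge line along y at hatch x = 0, 160 mm above the deck. It falls shut by itself within about half a second when nothing is under it
- flap_edge (a point): Middle of the flap's lower edge; hangs 10 mm above the deck when shut
- used_filter: The used filter: silver round canister 94 mm in diameter, 52 mm high, with yellow, green and white bands, about 0.26 kg, with an open black threaded neck 40 mm in diameter and 16 mm high on top (68 mm in all). It stands loose on the infeed tray and stops when the push stops; it tips into the bin once its centre is about 15 to 25 mm past the sill edge. Origin at the centre of its underside, z up
- new_filter: New sealed filter standing on the bench beside the box, to be left alone: green canister 94 mm in diameter, 52 mm high, with paper band and red cap (68 mm in all). Origin at the centre of its underside
- demand_valve: Demand valve lying on the bench beside the box, to be left alone: black round housing 68 mm in diameter, yellow dome, 41 mm high, brass coupling out to 60 mm. Origin at the centre of its underside
- test_gauge: Round dial gauge (62 mm dial) on a dark foot 46 x 60 mm, 93 mm high, standing on the bench beside the box, to be left alone. Origin at the centre of its underside
- bin (a point): Middle of the catch bin's floor (rubber mat 6 mm above the bench, 114 mm below the deck), 150 mm past the flap plane. The bin runs from the sill edge (hatch x = 35 mm) to its back wall (x = 244 mm, 150 mm high, open above). Grey box sides, inner faces y = +-129 mm; clear plastic cover 202 mm above the deck
Mind the look-alikes: they are no part of the job. What is shaped like the used_filter but blue or orange is not meant.

How it is judged (in metres and radians):
On the way, in this order (a step that is already met when the one before it is completed fails the run):
1. the used filter stands in the doorway with the flap pushed up (value of joint flap above 0.35 rad and x of used_filter in the frame of hatch above -0.02 m), for 0.05 s.
2. the used filter has dropped over the sill into the bin (x of used_filter in the frame of hatch above 0.035 m and z of used_filter in the frame of hatch below 0.1 m), for 0.05 s.
At the end, for the whole second after the job is handed in: The used filter lies at rest (any way up) in the bin behind the sill, below the deck, and the flap hangs shut (within 0.05 rad) (all of step 2 and x of used_filter in the frame of hatch below 0.244 m and y of used_filter in the frame of hatch between -0.129 and 0.129 m and z of used_filter in the frame of hatch above 0 m and linear speed of used_filter below 0.03 m/s and value of joint flap below 0.05 rad); the robot touches nothing.
It fails at once if the used filter is lifted more than 12 mm off the deck (z of used_filter in the frame of hatch above 0.132 m).
It fails at once if the used filter is toppled (over 0.3 rad) on the tray, before it is in the doorway (angle between used_filter's own z axis and vertical above 0.3 rad and x of used_filter in the frame of hatch below 0.03 m).
It fails at once if the used filter falls off the tray in front of the box (z of used_filter in the frame of hatch below 0.11 m and x of used_filter in the frame of hatch below 0.03 m).
It fails at once if the used filter is struck or squeezed hard: more than 30 N from the fingers (contact force between the fingers and used_filter above 30 N).
It fails at once if the new filter, the demand valve or the test gauge is moved by more than 15 mm (distance of any of new_filter, demand_valve, test_gauge from where it was at the start of the episode above 0.015 m).
It also fails if it takes over 51 s, if anything falls off the work surface, if the arm or the gripper's body presses on something with over 40 N, if the wrist force passes 120 N, or if a joint passes its speed limit or range.

## Robot

A 6-joint arm with a two-finger parallel gripper is mounted at the origin on the work surface. World frame = base frame: x ahead of the robot, y to its left, z up, the work surface at z = 0. Lengths are in mm, angles in rad, forces in N, time in s.
With the tool pointing down it reaches from about 350 to 975 mm from the base axis. Payload 7.1 kg.
Tool frame: the origin (TCP) lies at the very end of the fingers, on their centre line; the grasp point (between the pads) lies 19 mm behind it; z points along the fingers, y is the line along which they close (so a half turn about z gives the same grasp; the last joint's range is limited). The gripper opens to 88 mm and grips with 3 to 60 N. Pads are 20 mm wide; open, the fingers measure 115 mm over their backs; the gripper's body (75 mm by 178 mm) begins 61 mm behind the grasp point.
Start: joints at [-1.149, 0.423, 1.63, -0, 1.089, -0.019], TCP at [266.679, -565.232, 222.675] pointing down, gripper open.
Joint ranges: [-3, 3], [-0.9, 2.11], [0.09, 2.58], [-1.31, 4.45], [0.11, 2.69], [-2.54, 2.54]. Speed limits (rad/s): [2.39, 2.39, 3.01, 3.14, 3.14, 3.14].

## Interface

Orientations are given as a rotation vector (axis times angle).
In Python, from workcell import sensors, imaging, close_job gives the robot as it stands. The module is installed in compiled form; this text tells all that it offers.
- The arm moves only by the tool servo_tool, never from a script. Its argument "steps" is a list of rows, each a list of 3 entries, a list of its own where there are three numbers: the shift along the world's x, y, z in m, then the turn, a rotation vector about the world's x, y, z in degrees, then the opening, from -1 (shut) to 1 (fully open). A call has exactly 8 rows; each row shifts and turns the commanded pose from where the row before left it; what a row does not reach is not made up. A row lasts 1/12 s, in which the tool goes at most 41.7 mm and 7.16 degrees, less where a joint would pass 70% of its speed; a pose out of reach is approached as far as the arm can. A call is refused whole if a number of a shift passes 0.0417 or a number of a turn 7.16, either way. A call with a gripper value outside its range is refused whole. The fingers move at their own pace and stop on an object; the grip force is fixed at half the most. Time passes only in rows, so rows that do not move let the fingers close, or fill a call up. It gives the time, the measured TCP pose, the force, the opening and the grip force at its end, in the units of the state.
- sensors.get_obs(): the state, without advancing time (a new reading comes with each control period).
- imaging.get_image(name): name is "scene" or "top"; returns a dict with "color" (400x640x3 uint8, blue, green, red), "range_z" (400x640 float32, mm along the optical axis (not along the pixel's ray), 0 where there is no reading), "vertical_fov" (degrees; the focal length in pixels is half the picture's height over the tangent of half this angle, whatever the lens; pixels are square), "cx", "cy" (the principal point, pixels), "k1" (the pictures are not rectified: a ray, as slopes to the right and down, at radius r is drawn at 1 + k1 r^2 times it, then the intrinsics apply), "rvec" (rotation vector, rad) and "tvec" (3), from world to camera coordinates, as OpenCV has them. Camera axes: x right, y down, z forward; pixel columns grow to the right and rows downward; lengths in mm; the calibration is good to about 2 mm. A picture is of the moment at which its call begins.
- close_job(): hands the job in; it is judged then, once.
The state is a dict: "t": time; "qpos": joint angles; "qvel": joint speeds; "joint_torque": joint torques, N m; "ee_pos": TCP position; "orientation": TCP orientation; "ft_force": force on the tool from outside, world axes, zero at the start; "moment": the same for the moment, N m; "width": finger opening in mm; "grasp_force": force on a finger pad.
Only numpy, scipy, OpenCV 4.12 (cv2) and the standard library are available. Lean on these libraries where they do the work, as an engineer would, in place of code of your own. Each camera call takes 0.05 s, during which the arm holds its last target. There are 200 camera calls.

## Working session

There is one attempt and no reset: what is moved stays moved. The work goes in short steps, Python scripts to look and compute and a tool call to move; the robot and the scene stay as the last step left them, time stands still between calls to the robot, and variables do not carry over. Pictures are saved under pics/ and viewed, at most 10 in all, crops included, and the job is handed in when it is done.

Besides the shell and the picture viewer there is one more tool, called after "Call:" as name([rows], argument=value, ...), one row to a line, values as JSON. servo_tool: Moves the arm, as the interface text tells. Its arguments: {"type":"object","properties":{"steps":{"type":"array"}},"required":["steps"]}

```bash
mkdir -p pics; cat > h.py <<'E'
import numpy as np, cv2
from workcell import sensors, imaging
def shot(n,f=None):
    d=imaging.get_image(n)
    if f: cv2.imwrite('pics/'+f,d['color'])
    return d
def cloud(d):
    H,W=d['range_z'].shape; f=H/2/np.tan(np.radians(d['vertical_fov'])/2)
    K=np.array([[f,0,d['cx']],[0,f,d['cy']],[0,0,1.]])
    u,v=np.meshgrid(np.arange(W),np.arange(H))
    p=np.stack([u,v],-1).reshape(-1,1,2).astype(float)
    s=cv2.undistortPoints(p,K,np.array([d['k1'],0,0,0.])).reshape(H,W,2)
    z=d['range_z']; P=np.dstack([s[...,0]*z,s[...,1]*z,z])
    R=cv2.Rodrigues(np.array(d['rvec'],float))[0]
    Q=(P-np.array(d['tvec'],float).ravel())@R
    Q[z==0]=np.nan
    return Q
E
python3 - <<'E'
from h import *
for n in('scene','top'):
    d=shot(n,n+'0.png'); np.save(n+'_c.npy',cloud(d)); print(n,d['vertical_fov'],d['k1'])
print(sensors.get_obs())
E
```

```text
scene 49.579767460785035 -0.09066299150098606
top 51.983565279236714 -0.0396827200172678
{'t': 0.1, 'qpos': array([-1.14901560e+00,  4.23774407e-01,  1.63059323e+00,  3.33180167e-06,
        1.08860102e+00, -1.89644771e-02]), 'qvel': array([-2.43248208e-05, -3.37666367e-03, -6.15944984e-04, -1.67989337e-03,
        1.76633150e-04,  1.03896997e-03]), 'joint_torque': array([ 4.49683021e-04, -5.45614886e+01, -2.74325663e+01,  6.45292969e-02,
        1.88177358e-02,  1.40968990e-05]), 'ee_pos': array([ 266.47477018, -564.79827642,  221.9811896 ]), 'orientation': array([-3.06430094e+00, -6.86433672e-01,  4.27665151e-04]), 'ft_force': array([0.13606295, 0.02191244, 1.17171566]), 'moment': array([-0.02906824,  0.02786499,  0.03345553]), 'grasp_force': 0.0, 'width': 87.88309332443605}
```

View pics/scene0.png

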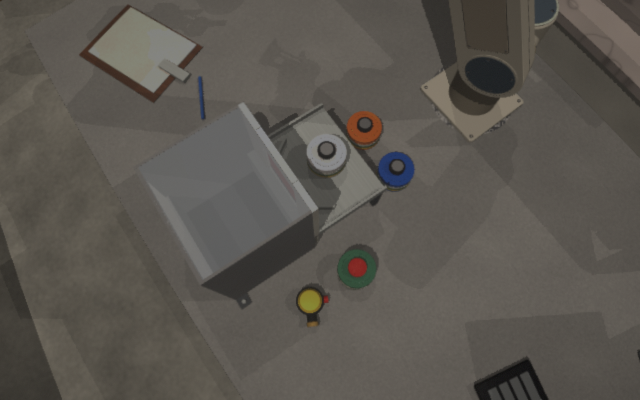

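View pics/top0.png

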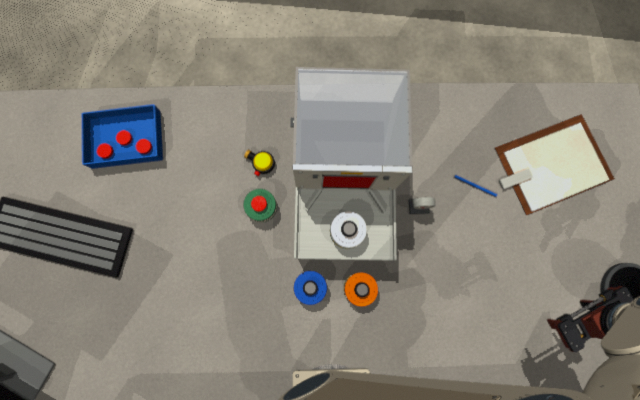

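The scene picture shows the silver filter on the tray at (326,152), and the top picture shows it at (348,229). Things it could be taken for, in the top picture: blue (310,288), orange (361,289) and green with a red cap (260,204). By the description I choose silver on the tray. The gauge is at about (423,203).

```bash
python3 - <<'E'
from h import *
Q=np.load('top_c.npy'); c=cv2.imread('pics/top0.png'); S=np.load('scene_c.npy')
# deck
z=Q[...,2]
for (u,v) in [(320,229),(375,229),(348,229),(348,213),(348,250),(350,183),(325,183),(370,183),(350,167),(310,288),(361,289),(423,203),(260,204),(262,162)]: print(u,v,Q[v,u].round(0))
sub=np.zeros(z.shape,bool); sub[150:270,285:420]=1
def rect(m,n):
    p=Q[...,:2][m].astype(np.float32); p=p[np.isfinite(p).all(1)]
    (cx,cy),(w,h),a=cv2.minAreaRect(p); print(n,len(p),cx,cy,w,h,a, Q[...,2][m].mean())
rect(sub&(abs(z-326)<6),'plate top')
hsv=cv2.cvtColor(c,cv2.COLOR_BGR2HSV)
red=sub&((hsv[...,0]<8)|(hsv[...,0]>172))&(hsv[...,1]>150)
p=Q[red];p=p[np.isfinite(p).all(1)]; print('flap',len(p),p.mean(0),np.linalg.svd(p-p.mean(0),full_matrices=False)[2][2])
m=sub&(abs(z-120)<5); m[:195]=0; 
rect(cv2.erode(m.astype(np.uint8),np.ones((2,2)))>0,'deck')
m=sub&(abs(z-172)<5);m[:205]=0; q=Q[m][:,:2]; print('can top',len(q),cv2.minEnclosingCircle(q.astype(np.float32)))
m=sub&(abs(z-188)<4);m[:210]=0;m[250:]=0; m[:,:330]=0;m[:,370:]=0;q=Q[m][:,:2]; print('neck',len(q),cv2.minEnclosingCircle(q.astype(np.float32)))
s=S[...,2]; m=(abs(s-172)<5);k=np.zeros_like(m);k[130:175,300:352]=1;q=S[m&k][:,:2];print('scene can',len(q),cv2.minEnclosingCircle(q.astype(np.float32)))
cv2.imwrite('pics/crop.png',cv2.resize(c[150:310,240:440],None,fx=3.5,fy=3.5,interpolation=cv2.INTER_CUBIC))
E
```

```text
320 229 [494.  23. 121.]
375 229 [ 491. -126.  118.]
348 229 [486. -46. 190.]
348 213 [529. -49. 172.]
348 250 [436. -51. 121.]
350 183 [605. -56. 186.]
325 183 [608.   9. 180.]
370 183 [ 603. -107.  193.]
350 167 [611. -43. 327.]
310 288 [337.  53.  71.]
361 289 [331. -87.  72.]
423 203 [ 564. -269.   91.]
260 204 [574. 191.  70.]
262 162 [707. 189.  34.]
plate top 2574 625.9451293945312 -49.26875305175781 269.94610595703125 53.7087516784668 88.82971954345703 325.8442193169388
flap 523 [605.14885519 -47.90973999 201.85570544] [-9.99218895e-01  3.95140427e-02  4.90839646e-04]
deck 4151 500.12078857421875 -45.26080322265625 256.5599670410156 172.4918975830078 87.747802734375 120.57430395626905
can top 783 ((488.6628723144531, -48.86423873901367), 47.081233978271484)
neck 196 ((488.65692138671875, -48.781890869140625), 20.676851272583008)
scene can 918 ((490.23291015625, -47.07189178466797), 47.19929504394531)
```

View pics/crop.png

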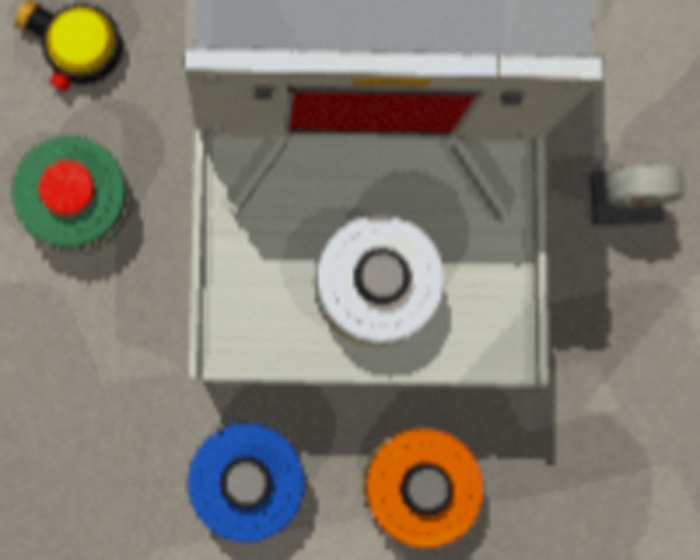

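The crop confirms the choice. The silver canister with the open black neck stands on the tray, centre at crop (381,276), and the look-alikes are blue (246,485) and orange (426,490) on the bench.

Measurements:

| Item | World position |
|---|---|
| Hatch origin | about (606, -49), yaw -2.26° |
| Used filter centre | (489, -48), 117 mm before the flap and nearly on the axis |

I'll go in behind it with the tool down and tilt forward during the push, so the gripper body stays outside the plate.

Call:
servo_tool([
  [[0.0087,0.0326,0.002],[0,0,-1.72],0],
  [[0.0087,0.0326,0.002],[0,0,-1.72],0],
  [[0.0087,0.0326,0.002],[0,0,-1.72],0],
  [[0.0087,0.0326,0.002],[0,0,-1.72],0],
  [[0.0087,0.0326,0.002],[0,0,-1.72],0],
  [[0.0087,0.0326,0.002],[0,0,-1.72],0],
  [[0.0087,0.0326,0.002],[0,0,-1.72],0],
  [[0.0087,0.0326,0.002],[0,0,-1.72],0],
])

```text
t: 0.77
ee_pos: [336.2, -302.7, 238.6]
orientation: [-3.126, -0.312, 0.0]
ft_force: [1.0, -0.2, -0.2]
width: 44.6
grasp_force: 0.0
```

Call:
servo_tool([
  [[0.0087,0.0326,0],[0,0,-1.72],0],
  [[0.0087,0.0326,0],[0,0,-1.72],0],
  [[0.0087,0.0326,0],[0,0,-1.72],0],
  [[0.0087,0.0326,0],[0,0,-1.72],0],
  [[0.0087,0.0326,0],[0,0,-1.72],0],
  [[0.0087,0.0326,0],[0,0,-1.72],0],
  [[0.0087,0.0326,0],[0,0,-1.72],0],
  [[0.0087,0.0326,0],[0,0,-1.72],0],
])

```text
t: 1.43
ee_pos: [405.8, -42.0, 238.6]
orientation: [3.141, -0.065, -0.0]
ft_force: [0.8, -0.5, 0.8]
width: 44.0
grasp_force: 0.0
```

```bash
cat > st.py <<'E'
from h import *
from scipy.spatial.transform import Rotation as Ro
o=sensors.get_obs(); R=Ro.from_rotvec(o['orientation']).as_matrix()
print(o['t'],o['ee_pos'].round(1),'q',o['qpos'].round(2),'F',o['ft_force'].round(1),o['width'])
print('toolz',R[:,2].round(3),'tooly',R[:,1].round(3))
a=np.radians(-2.26);d=o['ee_pos'][:2]-[606,-49];print('hatch',(d@[np.cos(a),np.sin(a)]).round(1),(d@[-np.sin(a),np.cos(a)]).round(1))
E
python3 st.py
```

```text
1.4333 [405.8 -42.  238.6] q [-0.13  0.07  2.07 -0.    1.    1.48] F [ 0.8 -0.5  0.8] 43.98720911679209
toolz [-0. -0. -1.] tooly [-0.041 -0.999  0.   ]
hatch -200.4 -0.9
```

Call:
servo_tool([
  [[0,-0.0003,-0.012],[0,0,0],0],
  [[0,-0.0003,-0.012],[0,0,0],0],
  [[0,-0.0003,-0.012],[0,0,0],0],
  [[0,-0.0003,-0.012],[0,0,0],0],
  [[0,-0.0003,-0.012],[0,0,0],0],
  [[0,-0.0003,-0.012],[0,0,0],0],
  [[0,-0.0003,-0.012],[0,0,0],0],
  [[0,-0.0003,-0.012],[0,0,0],0],
])

```text
t: 2.1
ee_pos: [405.6, -46.0, 142.0]
orientation: [-3.141, 0.062, 0.001]
ft_force: [-0.1, -0.1, -0.0]
width: 43.8
grasp_force: 0.0
```

Call:
servo_tool([
  [[0.003,-0.0001,0],[0,0,0],0],
  [[0.003,-0.0001,0],[0,0,0],0],
  [[0.003,-0.0001,0],[0,0,0],0],
  [[0.003,-0.0001,0],[0,0,0],0],
  [[0.003,-0.0001,0],[0,0,0],0],
  [[0.003,-0.0001,0],[0,0,0],0],
  [[0.003,-0.0001,0],[0,0,0],0],
  [[0.003,-0.0001,0],[0,0,0],0],
])

```text
t: 2.77
ee_pos: [430.3, -46.9, 142.9]
orientation: [3.141, -0.062, 0.001]
ft_force: [-0.2, -0.4, -0.7]
width: 43.9
grasp_force: 0.0
```

```bash
python3 st.py
```

```text
2.7667 [430.3 -46.9 142.9] q [-0.14  0.27  2.1  -0.    0.77  1.47] F [-0.2 -0.4 -0.7] 43.91803604959483
toolz [ 0. -0. -1.] tooly [-0.039 -0.999  0.   ]
hatch -175.6 -4.8
```

Call:
servo_tool([
  [[0.003,-0.0001,0],[0,0,0],0],
  [[0.003,-0.0001,0],[0,0,0],0],
  [[0.003,-0.0001,0],[0,-1,0],0],
  [[0.003,-0.0001,0],[-0.04,-1,0],0],
  [[0.003,-0.0001,0],[-0.04,-1,0],0],
  [[0.003,-0.0001,0],[-0.04,-1,0],0],
  [[0.003,-0.0001,0],[-0.04,-1,0],0],
  [[0.003,-0.0001,0],[-0.04,-1,0],0],
])

```text
t: 3.43
ee_pos: [454.0, -47.7, 142.7]
orientation: [3.135, -0.062, 0.167]
ft_force: [-0.6, -0.1, -1.0]
width: 44.1
grasp_force: 0.4
```

Call:
servo_tool([
  [[0.004,-0.0002,0],[-0.06,-1.5,0],0],
  [[0.004,-0.0002,0],[-0.06,-1.5,0],0],
  [[0.004,-0.0001,0],[-0.06,-1.5,0],0],
  [[0.004,-0.0002,0],[-0.06,-1.5,0],0],
  [[0.004,-0.0001,0],[-0.06,-1.5,0],0],
  [[0.004,-0.0002,0],[-0.06,-1.5,0],0],
  [[0.004,-0.0001,0],[-0.06,-1.5,0],0],
  [[0.004,-0.0002,0],[-0.06,-1.5,0],0],
])

```text
t: 4.1
ee_pos: [486.1, -49.0, 142.8]
orientation: [3.096, -0.061, 0.494]
ft_force: [-1.6, 0.0, 0.2]
width: 43.9
grasp_force: 0.4
```

```bash
python3 st.py; python3 - <<'E'
from h import *
d=shot('top','p1.png');Q=cloud(d);cv2.imwrite('pics/p1c.png',cv2.resize(d['color'][130:310,240:460],None,fx=3.3,fy=3.3))
E
```

```text
4.1 [486.1 -49.  142.8] q [-0.15  0.25  2.19  0.09  0.39  1.39] F [-1.6  0.   0.2] 43.90897604873455
toolz [ 0.311 -0.012 -0.95 ] tooly [-0.039 -0.999 -0.   ]
hatch -119.8 -4.7
```

View pics/p1c.png

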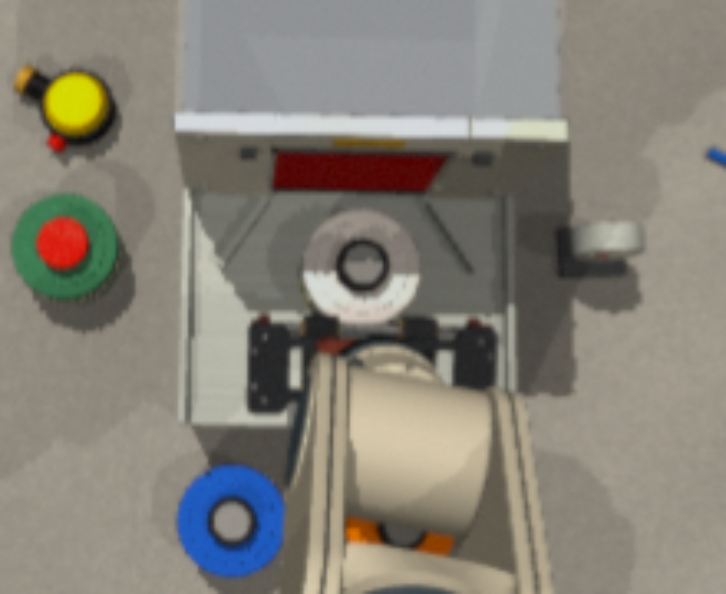

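The filter sits square in the fingers at crop (362,262) and is still on the axis; the flap is shut and the neighbours are untouched. Joint 5 is nearing its lower limit, so I'll add a little yaw to let the wrist roll past the singularity.

Call:
servo_tool([
  [[0.005,-0.0002,0],[0,0,0.6],0],
  [[0.005,-0.0002,0],[0,0,0.6],0],
  [[0.005,-0.0002,0],[0,0,0.6],0],
  [[0.005,-0.0002,0],[0,0,0.6],0],
  [[0.005,-0.0002,0],[0,0,0.6],0],
  [[0.005,-0.0002,0],[0,0,0.6],0],
  [[0.005,-0.0002,0],[0,0,0.6],0],
  [[0.005,-0.0002,0],[0,0,0.6],0],
])

```text
t: 4.82
ee_pos: [526.4, -50.6, 142.7]
orientation: [-3.095, -0.07, -0.49]
ft_force: [-1.6, 0.0, 1.3]
width: 43.4
grasp_force: 0.8
```

Call:
servo_tool([
  [[0,0,0],[0,-1.2,0],0],
  [[0,0,0],[0,-1.2,0],0],
  [[0,0,0],[0,-1.2,0],0],
  [[0,0,0],[0,-1.2,0],0],
  [[0,0,0],[0,-1.2,0],0],
  [[0,0,0],[0,-1.2,0],0],
  [[0,0,0],[0,-1.2,0],0],
  [[0,0,0],[0,-1.2,0],0],
])

```text
t: 5.48
ee_pos: [526.7, -50.8, 143.0]
orientation: [-3.046, -0.07, -0.752]
ft_force: [-0.4, 1.3, 1.1]
width: 44.0
grasp_force: 0.0
```

```bash
python3 st.py
```

```text
5.4833 [526.7 -50.8 143. ] q [-0.17  0.29  2.22  0.52  0.19  0.86] F [-0.4  1.3  1.1] 43.99897214276283
toolz [ 0.465  0.014 -0.885] tooly [ 0.044 -0.999  0.008]
hatch -79.2 -4.9
```

Call:
servo_tool([
  [[0,0,0],[0,-0.8,0.4],0],
  [[0,0,0],[0,-0.8,0.4],0],
  [[0,0,0],[0,-0.8,0.4],0],
  [[0,0,0],[0,-0.8,0.4],0],
  [[0,0,0],[0,-0.8,0.4],0],
  [[0,0,0],[0,-0.8,0.4],0],
  [[0,0,0],[0,-0.8,0],0],
  [[0,0,0],[0,-0.8,0],0],
])

```text
t: 6.15
ee_pos: [526.7, -51.0, 143.0]
orientation: [-2.991, -0.134, -0.918]
ft_force: [0.7, 0.4, 0.4]
width: 43.6
grasp_force: 0.0
```

Call:
servo_tool([
  [[0,0,0],[0,-0.8,0],0],
  [[0,0,0],[0,-0.8,0],0],
  [[0,0,0],[0,-0.8,0],0],
  [[0,0,0],[0,-0.8,0],0],
  [[0,0,0],[0,-0.8,0],0],
  [[0,0,0],[0,-0.8,0],0],
  [[0,0,0],[0,-0.8,0],0],
  [[0,0,0],[0,-0.8,0],0],
])

```text
t: 6.82
ee_pos: [526.6, -50.9, 142.9]
orientation: [-2.94, -0.135, -1.085]
ft_force: [-0.1, 0.1, -0.2]
width: 44.1
grasp_force: 0.0
```

```bash
python3 st.py
```

```text
6.8167 [526.6 -50.9 142.9] q [-0.22  0.33  2.34  2.45  0.28 -1.14] F [-0.1  0.1 -0.2] 44.14649188748297
toolz [ 0.648  0.034 -0.761] tooly [ 0.082 -0.996  0.025]
hatch -79.2 -5.0
```

Call:
servo_tool([
  [[0.003,-0.0001,0],[0,-0.8,-0.9],0],
  [[0.003,-0.0001,0],[0,-0.8,-0.9],0],
  [[0.003,-0.0001,0],[0,-0.8,-0.9],0],
  [[0.003,-0.0001,0],[0,-0.8,-0.9],0],
  [[0.003,-0.0001,0],[0,-0.8,-0.9],0],
  [[0.003,-0.0001,0],[0,-0.8,-0.9],0],
  [[0.003,-0.0001,0],[0,-0.8,-0.9],0],
  [[0.003,-0.0001,0],[0,-0.8,-0.9],0],
])

```text
t: 7.48
ee_pos: [550.2, -51.5, 142.5]
orientation: [2.844, -0.05, 1.229]
ft_force: [-0.5, 0.6, -0.0]
width: 44.0
grasp_force: 0.5
```

```bash
python3 st.py; python3 - <<'E'
from h import *
d=shot('top');a=d['color'][130:290,260:440]
e=shot('scene');b=e['color'][80:240,230:410]
cv2.imwrite('pics/p2.png',cv2.resize(np.hstack([a,b]),None,fx=2.2,fy=2.2))
E
```

```text
7.4833 [550.2 -51.5 142.5] q [-0.14  0.39  2.36  3.01  0.43 -1.54] F [-0.5  0.6 -0. ] 43.97979626205475
toolz [ 0.727 -0.052 -0.685] tooly [-0.047 -0.999  0.027]
hatch -55.6 -4.7
```

View pics/p2.png

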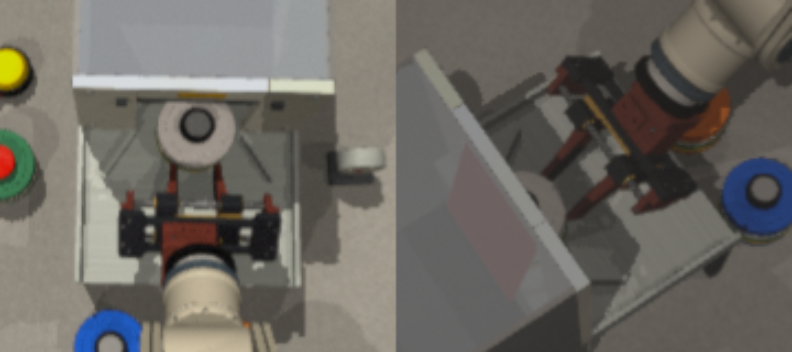

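The filter, at (198,125) in the left view, is centred in the doorway with the flap lifting. The gripper body is well outside the plate and clear of the guides. I'll keep pushing.

Call:
servo_tool([
  [[0.0045,-0.0002,0],[0,-0.4,0],0],
  [[0.0045,-0.0002,0],[0,-0.4,0],0],
  [[0.0045,-0.0002,0],[0,-0.4,0],0],
  [[0.0045,-0.0002,0],[0,-0.4,0],0],
  [[0.0045,-0.0001,0],[0,-0.4,0],0],
  [[0.0045,-0.0002,0],[0,-0.4,0],0],
  [[0.0045,-0.0002,0],[0,-0.4,0],0],
  [[0.0045,-0.0002,0],[0,-0.4,0],0],
])

```text
t: 8.25
ee_pos: [586.4, -52.9, 142.7]
orientation: [2.81, -0.051, 1.309]
ft_force: [-1.1, 0.0, 0.3]
width: 43.8
grasp_force: 0.8
```

Call:
servo_tool([
  [[0.0035,-0.0001,0],[0,0,0],0],
  [[0.0035,-0.0001,0],[0,0,0],0],
  [[0.0035,-0.0001,0],[0,0,0],0],
  [[0.0035,-0.0002,0],[0,0,0],0],
  [[0.0035,-0.0001,0],[0,0,0],0],
  [[0.0035,-0.0001,0],[0,0,0],0],
  [[0.0035,-0.0002,0],[0,0,0],0],
  [[0.0035,-0.0001,0],[0,0,0],0],
])

```text
t: 8.92
ee_pos: [614.4, -53.8, 142.8]
orientation: [2.81, -0.051, 1.309]
ft_force: [-0.6, 0.8, -0.2]
width: 44.3
grasp_force: 0.0
```

```bash
python3 st.py; python3 - <<'E'
from h import *
d=shot('top');a=d['color'][60:250,260:440]
e=shot('scene');b=e['color'][80:270,130:410]
cv2.imwrite('pics/p3.png',cv2.resize(np.hstack([a,b]),None,fx=1.7,fy=1.7))
E
```

```text
8.9167 [614.4 -53.8 142.8] q [-0.13  0.46  2.26  3.03  0.45 -1.54] F [-0.6  0.8 -0.2] 44.26488699379661
toolz [ 0.764 -0.051 -0.643] tooly [-0.047 -0.999  0.023]
hatch 8.6 -4.5
```

View pics/p3.png

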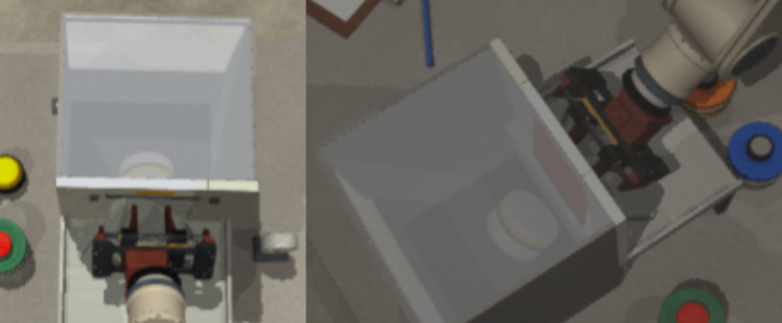

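The filter has tipped over the sill into the bin; its banded side shows at (523,225) on the right. Drawing back now.

Call:
servo_tool([
  [[-0.008,0.0003,0],[0,0,0],0],
  [[-0.01,0.0004,0],[0,0,0],0],
  [[-0.01,0.0004,0],[0,0,0],0],
  [[-0.01,0.0004,0],[0,0,0],0],
  [[-0.01,0.0004,0],[0,0,0],0],
  [[-0.01,0.0004,0.001],[0,0,0],0],
  [[-0.01,0.0004,0.002],[0,0,0],0],
  [[-0.01,0.0004,0.002],[0,0,0],0],
])

```text
t: 9.68
ee_pos: [534.7, -50.7, 147.8]
orientation: [2.81, -0.051, 1.308]
ft_force: [0.4, -0.1, -0.2]
width: 43.9
grasp_force: 0.0
```

Call:
servo_tool([
  [[0,0,0],[0,0,0],0],
  [[0,0,0],[0,0,0],0],
  [[0,0,0],[0,0,0],0],
  [[0,0,0],[0,0,0],0],
  [[0,0,0],[0,0,0],0],
  [[0,0,0],[0,0,0],0],
  [[0,0,0],[0,0,0],0],
  [[0,0,0],[0,0,0],0],
])

```text
t: 10.35
ee_pos: [536.0, -50.7, 147.6]
orientation: [2.81, -0.051, 1.308]
ft_force: [-0.9, -0.9, -0.9]
width: 44.0
grasp_force: 0.0
```

```bash
python3 st.py; python3 - <<'E'
from h import *
d=shot('top');a=d['color'][60:250,260:440]
e=shot('scene');b=e['color'][80:270,130:410]
cv2.imwrite('pics/p4.png',cv2.resize(np.hstack([a,b]),None,fx=1.7,fy=1.7))
S=cloud(e)
for u,v in [(437,212),(440,205),(430,215),(445,220)]: print(S[int(80+ (v+0)/1.7), int(130+ (u+85-306)/1.7)].round())
E
```

```text
10.35 [536.  -50.7 147.6] q [-0.16  0.4   2.42  3.01  0.55 -1.55] F [-0.9 -0.9 -0.9] 43.95645911601998
toolz [ 0.764 -0.051 -0.643] tooly [-0.047 -0.999  0.023]
hatch -69.9 -4.5
[696.  15. 325.]
[690.   9. 325.]
[705.  13. 326.]
[695.  28. 327.]
```

View pics/p4.png

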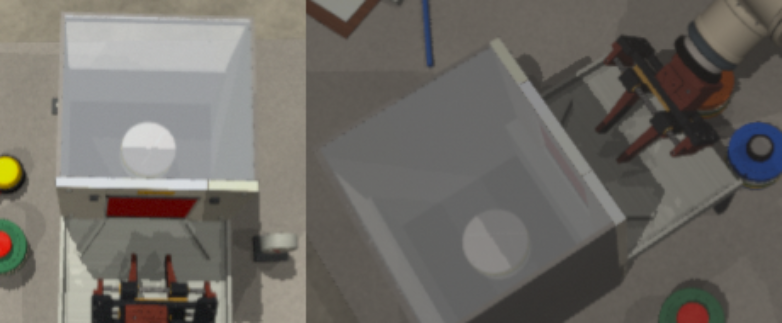

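The filter lies bottom-up on the bin floor, at (148,148) on the left and (495,242) on the right. The flap hangs shut at (152,207) and the fingers are clear. I'll let it settle for one call, then hand in.

Call:
servo_tool([
  [[0,0,0.003],[0,0,0],0],
  [[0,0,0.003],[0,0,0],0],
  [[0,0,0.003],[0,0,0],0],
  [[0,0,0],[0,0,0],0],
  [[0,0,0],[0,0,0],0],
  [[0,0,0],[0,0,0],0],
  [[0,0,0],[0,0,0],0],
  [[0,0,0],[0,0,0],0],
])

```text
t: 11.12
ee_pos: [535.8, -50.7, 156.6]
orientation: [2.81, -0.051, 1.308]
ft_force: [-0.5, -1.1, 0.7]
width: 44.1
grasp_force: 0.0
```

```bash
python3 -c "
from workcell import close_job
print(close_job())"
```

```text
the job is handed in; nothing more can be done
None
```

The job is handed in: the last pictures show the used filter lying bottom-up in the bin, the flap shut and the fingers clear, after about 11 s of the 51 s allowed; the hand-in gave no verdict.

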